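Gauge the display feet and sort them by fit

TASK

Lift the pin gauge up off its hook and, working along the row from the robot's left to its right, try it in the hole of every wooden foot, as far in as it will go; then hang the gauge upright on its hook again. Set the feet that take the pin well down (past the first centimetre and a half, to the bottom of the bore) upright on the floor of the wooden tray and those that stop it near the mouth upright on the floor of the metal tray with corner posts, and leave everything else on the table where it is.

Things in the scene. Friction and masses are not known exactly. Their poses are not given: they have to be found in the camera images.
- gauge: steel and brass pin gauge, 0.3 kg; origin at the centre of the pin's tip, z along it towards the grip (up when hung). From the tip: pin 20 mm diameter, 45 mm long, its first 5 mm tapered from 14 mm; shank 24 mm diameter to 80 mm; round collar 56 mm diameter from 80 to 88 mm; square grip 26 x 26 mm (flats face its x and y) from 88 to 132 mm
- stand: fixed steel two-pronged hook; origin on the table under the hung gauge's axis. Prongs point to its -x: 8 mm wide, 34 mm apart, x -36 to 48 mm, tops 130 mm up, ends upturned 8 mm. Post 20 mm diameter, 134 mm tall, at x 45 mm; foot plate 105 x 100 x 10 mm. The gauge hangs between the prongs by its collar, tip 50 mm above the table; it lifts straight up and goes back straight down
- hook_seat (a point): point between the prongs at the height of their tops, where the underside of the gauge's collar is centred when hung
- wood_tray: fixed low tray with thick dark wooden walls and a pale floor; origin under its centre. Inside 145 mm (x) by 220 mm (y), floor 8 mm above the table, rim at 22 mm, walls 8 mm. For feet that fit
- post_tray: fixed low bare metal tray with a round post (12 mm diameter, 50 mm tall) at each corner; origin under its centre. Inside 145 mm (x) by 220 mm (y), floor 3 mm above the table, rim at 22 mm, walls 3 mm. For feet that do not fit
- foot_1a: pale wooden foot 60 x 60 x 50 mm, 0.2 kg, at place 1 of the row of 4 (1 leftmost, largest y); None if absent (foot_1a and foot_1b are never both there). Origin at the centre of its underside, z up. A 23 mm bore opens in its top: 38 mm deep if the foot fits; if not, it narrows to 13 mm at 14 mm below the top and stops the pin. Names do not tell which
- foot_1b: pale wooden foot 60 x 60 x 50 mm, 0.2 kg, at place 1 of the row of 4 (1 leftmost, largest y); None if absent (foot_1a and foot_1b are never both there). Origin at the centre of its underside, z up. A 23 mm bore opens in its top: 38 mm deep if the foot fits; if not, it narrows to 13 mm at 14 mm below the top and stops the pin. Names do not tell which
- foot_2a: pale wooden foot 60 x 60 x 50 mm, 0.2 kg, at place 2 of the row of 4 (1 leftmost, largest y); None if absent (foot_2a and foot_2b are never both there). Origin at the centre of its underside, z up. A 23 mm bore opens in its top: 38 mm deep if the foot fits; if not, it narrows to 13 mm at 14 mm below the top and stops the pin. Names do not tell which
- foot_2b: pale wooden foot 60 x 60 x 50 mm, 0.2 kg, at place 2 of the row of 4 (1 leftmost, largest y); None if absent (foot_2a and foot_2b are never both there). Origin at the centre of its underside, z up. A 23 mm bore opens in its top: 38 mm deep if the foot fits; if not, it narrows to 13 mm at 14 mm below the top and stops the pin. Names do not tell which
- foot_3a: pale wooden foot 60 x 60 x 50 mm, 0.2 kg, at place 3 of the row of 4 (1 leftmost, largest y); None if absent (foot_3a and foot_3b are never both there). Origin at the centre of its underside, z up. A 23 mm bore opens in its top: 38 mm deep if the foot fits; if not, it narrows to 13 mm at 14 mm below the top and stops the pin. Names do not tell which
- foot_3b: pale wooden foot 60 x 60 x 50 mm, 0.2 kg, at place 3 of the row of 4 (1 leftmost, largest y); None if absent (foot_3a and foot_3b are never both there). Origin at the centre of its underside, z up. A 23 mm bore opens in its top: 38 mm deep if the foot fits; if not, it narrows to 13 mm at 14 mm below the top and stops the pin. Names do not tell which
- foot_4a: pale wooden foot 60 x 60 x 50 mm, 0.2 kg, at place 4 of the row of 4 (1 leftmost, largest y); None if absent (foot_4a and foot_4b are never both there). Origin at the centre of its underside, z up. A 23 mm bore opens in its top: 38 mm deep if the foot fits; if not, it narrows to 13 mm at 14 mm below the top and stops the pin. Names do not tell which
- foot_4b: pale wooden foot 60 x 60 x 50 mm, 0.2 kg, at place 4 of the row of 4 (1 leftmost, largest y); None if absent (foot_4a and foot_4b are never both there). Origin at the centre of its underside, z up. A 23 mm bore opens in its top: 38 mm deep if the foot fits; if not, it narrows to 13 mm at 14 mm below the top and stops the pin. Names do not tell which
- dish_a: white bowl, 90 mm across, 28 mm tall, a bystander; origin at the centre of its underside
- cup_a: white cup, 66 mm across, 45 mm tall, a bystander; origin at the centre of its underside
- jar_a: glass jar, 56 mm across, 75 mm tall (None if absent), a bystander; origin at the centre of its underside
- pliers: pliers with green grips, 150 mm long, lying, 14 mm tall, origin at the pivot, a bystander
- spool: wooden spool, 60 mm across, 42 mm tall (None if absent), a bystander; origin at the centre of its underside
Not all that is in view belongs to the job. What is shaped like the foot_2a but blue or green is not meant.

How it is judged:
By the outcome, as a careful person would: the job done as asked, in the order asked, and still so for the second after the job is handed in, with the robot touching nothing.
Of foot_1a, foot_1b only 1 to 1 are there at a start; the rules pass over those that are not, and their reading is None.
Of foot_2a, foot_2b, spool only 1 to 1 are there at a start; the rules pass over those that are not, and their reading is None.
Of foot_3a, foot_3b only 1 to 1 are there at a start; the rules pass over those that are not, and their reading is None.
Of foot_4a, foot_4b, jar_a only 1 to 1 are there at a start; the rules pass over those that are not, and their reading is None.
At some moment in a run one of foot_1a, foot_1b, foot_2a, foot_2b, foot_3a, foot_3b, foot_4a, foot_4b may be knocked a few centimetres aside while the robot is not near it.
It also fails if it takes over 210 s, if anything falls off the work surface, if the arm or the gripper's body presses on something with over 40 N, if the wrist force passes 120 N, or if a joint passes its speed limit or range.

ROBOT

A 6-joint arm with a two-finger parallel gripper is mounted at the origin on the work surface. World frame = base frame: x ahead of the robot, y to its left, z up, the work surface at z = 0. Lengths are in m, angles in rad, forces in N, time in s.
With the tool pointing down it reaches from about 0.3 to 0.775 m from the base axis. Payload 14.6 kg.
Tool frame: the origin (TCP) lies on the centre line of the jaws, within the pads' length; the fingertips stand 22 mm ahead of it and the grasp point (between the pads) lies 3 mm ahead of it (tcp_to_tips is the distance from the TCP to the fingertips, in m); z points along the fingers, y is the line along which they close (so a half turn about z gives the same grasp; the last joint's range is limited). The gripper opens to 85 mm and grips with 20 to 120 N. Pads are 22 mm wide; open, the fingers measure 114 mm over their backs; the gripper's body (76 mm by 85 mm) begins 54 mm behind the grasp point. The pads swing forward as they close: fully open they stand 13 mm farther back than shut.
Start: joints at [-1.2, 0.3, 1.521, -0, 1.321, -0.067], TCP at [0.233, -0.498, 0.253] pointing down, gripper open.
Joint ranges: [-3.03, 3.03], [-0.79, 2.21], [0.23, 2.52], [-1.04, 4.18], [0, 3.07], [-2.55, 2.55]. Speed limits (rad/s): [2.22, 2.22, 2.57, 3.14, 3.14, 3.14].

INTERFACE

Orientations are given as a unit quaternion [w, x, y, z].
In Python, from plant import * gives the robot as it stands.
- The arm moves only by the tool play_rows, never from a script. Its argument "moves" is a list of rows, each a list of 3 entries, a list of its own where there are three numbers: the shift along the tool's x, y, z in mm, then the turn, a rotation vector about the tool's x, y, z in rad, then the closure in counts, from 0 (fully open) to 255 (shut). A call has 1 to 10 rows; each row is the pose to reach, as a shift and turn from the pose commanded when the call began, along the tool's axes at that moment; what a row does not reach only later rows make up. A row lasts 1/12 s, in which the tool goes at most 41.7 mm and 7.16 degrees, less where a joint would pass 70% of its speed; a pose out of reach is approached as far as the arm can. A call with a gripper value outside its range is refused whole. The fingers move at their own pace and stop on an object; "grip_force" is the grip in N (left out, the last holds). Time passes only in rows, so rows that repeat a pose let the fingers close. It gives the time, the measured TCP pose, the force, the opening and the grip force at its end, in the units of the state.
- read_state(): the state, without advancing time (a new reading comes with each control period).
- read_camera(name): name is "scene" or "side" or "wrist"; returns a dict with "color" (480x640x3 uint8, red, green, blue), "fx", "fy", "cx", "cy" (pixels), "k1" (the pictures are not rectified: a ray, as slopes to the right and down, at radius r is drawn at 1 + k1 r^2 times it, then the intrinsics apply), "position" and "rotation" of the camera in the world. Camera axes: x right, y down, z forward; pixel columns grow to the right and rows downward; lengths in m; the calibration is good to about 2 mm. A picture is of the moment at which its call begins. There is no depth.
- hand_in(): hands the job in; it is judged then, once.
The state is a dict: "t": time; "qpos": joint angles; "qvel": joint speeds; "joint_torque": joint torques, N m; "ee_pos": TCP position; "ee_rot": TCP orientation; "ft_force": force on the tool from outside, world axes, zero at the start; "wrist_torque": the same for the moment, N m; "finger_gap": finger opening in m; "grip_force": force on a finger pad.
Only numpy, scipy, OpenCV 4.12 (cv2) and the standard library are available. Lean on these libraries where they do the work, as an engineer would, in place of code of your own. Each camera call takes 0.05 s, during which the arm holds its last target. There are 200 camera calls.

## Working session

There is one attempt and no reset: what is moved stays moved. The work goes in short steps, Python scripts to look and compute and a tool call to move; the robot and the scene stay as the last step left them, time stands still between calls to the robot, and variables do not carry over. Pictures are saved under pics/ and viewed, at most 14 in all, crops included, and the job is handed in when it is done.

Besides the shell and the picture viewer there is one more tool, called as name(argument=value, ...) on one line, values as JSON. play_rows: Moves the arm, as the interface text tells. Its arguments: {"type":"object","properties":{"moves":{"type":"array"},"grip_force":{"type":"number"}},"required":["moves"]}

```bash
ls; mkdir -p pics; cat > h.py <<'E'
from plant import *
import numpy as np, cv2
def snap(name,fn=None):
    c=read_camera(name)
    if fn: cv2.imwrite('pics/'+fn,c['color'][:,:,::-1])
    return c
def ray(c,u,v):
    d=np.array([(u-c['cx'])/c['fx'],(v-c['cy'])/c['fy']]); s=d.copy()
    for _ in range(20): s=d/(1+c['k1']*(s@s))
    R=np.array(c['rotation']); 
    return np.array(c['position']),R@np.array([s[0],s[1],1])
def onz(c,u,v,z):
    p,d=ray(c,u,v); return p+d*(z-p[2])/d[2]
def proj(c,P):
    q=np.array(c['rotation']).T@(np.array(P)-c['position']); s=q[:2]/q[2]; s=s*(1+c['k1']*(s@s))
    return s[0]*c['fx']+c['cx'],s[1]*c['fy']+c['cy']
def tri(c1,a,c2,b):
    p,d=ray(c1,*a);q,e=ray(c2,*b)
    t=np.linalg.lstsq(np.c_[d,-e],q-p,rcond=None)[0]
    A,B=p+d*t[0],q+e*t[1]; return (A+B)/2,np.linalg.norm(A-B)
E
python3 - <<'E'
from h import *
for n in ("scene","side","wrist"):
    c=snap(n,n+'0.png'); print(n,c['fx'],c['cx'],c['k1'],c['position'],np.array(c['rotation']).round(3).tolist())
print(read_state())
E
```

```text
pics
scene 447.0390649150612 320.826792811016 -0.07994780126443915 [1.06543726 0.25636346 0.9430116 ] [-0.173, 0.505, 0.804, -0.262]
side 479.7190385211604 321.55440911440036 -0.010157228164297085 [0.07129786 0.66050432 0.96654088] [0.097, -0.261, 0.894, -0.351]
wrist 364.2566594263968 320.89986710410517 -0.053543297934951196 [ 0.30253944 -0.46459884  0.37317092] [0.126, 0.834, -0.53, -0.081]
{'t': 0.15, 'qpos': array([-1.19962357e+00,  3.00344201e-01,  1.52141369e+00,  6.94053326e-06,
        1.32073011e+00, -6.65676339e-02]), 'qvel': array([-0.00014567, -0.00274848, -0.0029249 ,  0.00179553, -0.00107246,
        0.00165512]), 'joint_torque': array([ 4.02769301e-04, -5.43668032e+01, -3.61889899e+01, -5.42183352e-05,
        3.18440376e-03,  2.60168514e-05]), 'ee_pos': array([ 0.2330998 , -0.49798883,  0.25286174]), 'ee_rot': array([-4.43005416e-04,  9.76143473e-01,  2.17126047e-01, -6.45961159e-05]), 'ft_force': array([ 0.43155353, -0.2086387 ,  0.74551672]), 'wrist_torque': array([-0.04581675,  0.03612977,  0.02769325]), 'grip_force': 0.0, 'finger_gap': 0.08547469579593654}
```

```bash
cat >> h.py <<'E'
from scipy.spatial.transform import Rotation as Ro
def q2R(q): return Ro.from_quat([q[1],q[2],q[3],q[0]]).as_matrix()
_rc=read_camera
def read_camera(n):
    c=dict(_rc(n)); c['rotation']=q2R(c['rotation']); return c
E
python3 -c "
from h import *
c=read_camera('scene');print(c['rotation'],onz(c,320,240,0))"
```

```text
[[-0.4292905   0.72114706 -0.54374313]
 [ 0.90306205  0.35188846 -0.24627922]
 [ 0.0137334  -0.59675911 -0.80230291]] [ 4.19052972e-01 -3.89869453e-02  1.11022302e-16]
```

View pics/scene0.png

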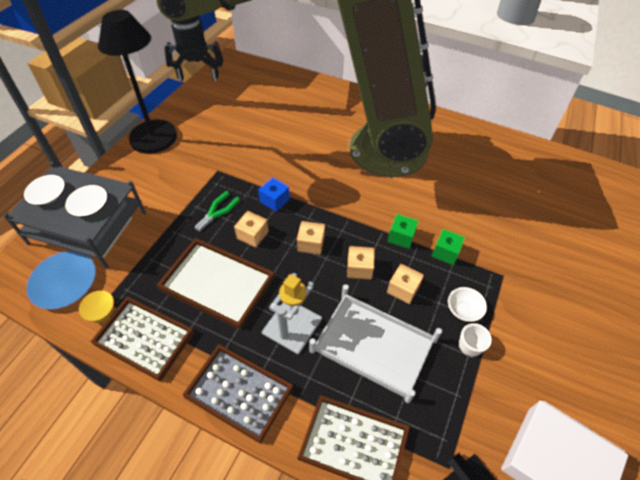

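View pics/side0.png

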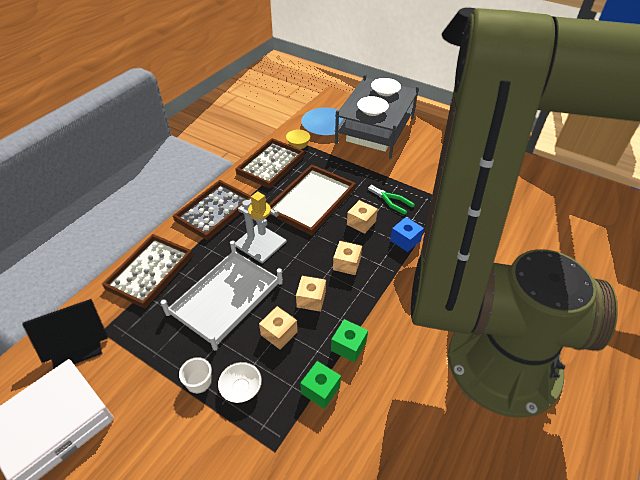

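```bash
cat >> h.py <<'E'
def feet(c,amin=150):
    """pale feet: list of (hole centre px, blob contour)"""
    hsv=cv2.cvtColor(c['color'],cv2.COLOR_RGB2HSV)
    m=cv2.inRange(hsv,(10,60,120),(22,150,255))
    m=cv2.morphologyEx(m,cv2.MORPH_OPEN,np.ones((3,3)))
    cs,hi=cv2.findContours(m,cv2.RETR_CCOMP,cv2.CHAIN_APPROX_NONE); out=[]
    for i,k in enumerate(cs):
        if hi[0][i][3]>=0 or cv2.contourArea(k)<amin: continue
        hs=[cs[j] for j in range(len(cs)) if hi[0][j][3]==i and cv2.contourArea(cs[j])>8]
        if not hs: continue
        h=max(hs,key=cv2.contourArea); mm=cv2.moments(h)
        out.append((np.array([mm['m10']/mm['m00'],mm['m01']/mm['m00']]),k,cv2.contourArea(h)))
    return out
E
python3 - <<'E'
from h import *
a=snap('scene');b=snap('side')
fa=feet(a);fb=feet(b)
for n,c,f in(('sc',a,fa),('si',b,fb)):
  for h,k,ar in f: print(n,h.round(1),cv2.boundingRect(k),ar,cv2.contourArea(k),onz(c,*h,.05).round(4))
for h,k,_ in fa:
  for g,l,_ in fb:
    P,e=tri(a,h,b,g)
    if e<.006 and -.01<P[2]<.09: print(P.round(4),round(e,4))
# gauge yellow
for c in(a,b):
  hsv=cv2.cvtColor(c['color'],cv2.COLOR_RGB2HSV)
  m=cv2.inRange(hsv,(19,170,100),(30,255,255))
  n,_,st,ce=cv2.connectedComponentsWithStats(m)
  print([(s.tolist(),x.round(1).tolist()) for s,x in zip(st[1:],ce[1:]) if s[4]>30])
c=read_camera('wrist');print(c['rotation'].round(3),q2R(read_state()['ee_rot']).round(3))
hh=cv2.resize(a['color'][200:420,150:460],None,fx=2.5,fy=2.5,interpolation=cv2.INTER_CUBIC);cv2.imwrite('pics/z1.png',hh[:,:,::-1])
E
```

```text
sc [318.2 231.1] (297, 221, 28, 33) 40.0 718.0 [ 0.4298 -0.0395  0.05  ]
sc [257.7 224.2] (234, 211, 33, 36) 31.5 729.0 [ 0.4778 -0.189   0.05  ]
sc [ 78.4 166.1] (68, 158, 20, 15) 21.0 160.0 [ 0.5186 -0.7724  0.05  ]
sc [ 56.3 118.2] (29, 96, 57, 41) 29.5 1036.5 [ 0.3815 -1.0075  0.05  ]
sc [11.8 33. ] (0, 26, 46, 27) 13.5 551.5 [ 0.0422 -1.6389  0.05  ]
si [613.7 161.3] (534, 112, 106, 77) 29.5 4291.5 [-0.0688 -0.8241  0.05  ]
si [253.5 108.1] (218, 84, 99, 44) 17.0 1992.0 [ 1.0445 -0.4499  0.05  ]
si [284.8  88.2] (247, 70, 50, 25) 9.5 487.0 [ 1.0304 -0.6175  0.05  ]
si [278.1  57.3] (268, 51, 30, 18) 20.0 247.5 [ 1.1898 -0.7961  0.05  ]
[([279, 274, 26, 31, 586], [292.1, 290.4]), ([79, 290, 35, 32, 876], [96.4, 305.9])]
[([289, 129, 21, 20, 213], [300.6, 138.5]), ([248, 192, 23, 27, 364], [258.2, 207.1])]
[[ 0.424 -0.865 -0.269]
 [-0.905 -0.406 -0.125]
 [-0.001  0.296 -0.955]] [[ 0.906  0.424 -0.   ]
 [ 0.424 -0.906  0.   ]
 [ 0.    -0.    -1.   ]]
```

View pics/z1.png

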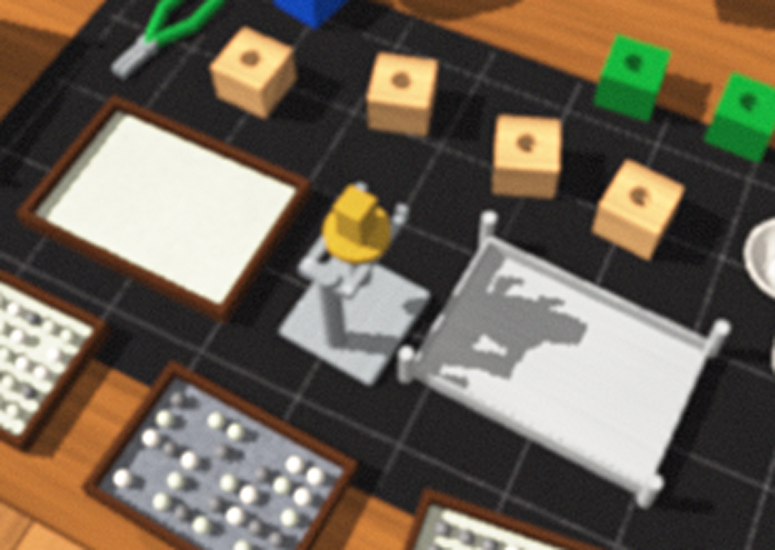

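```bash
python3 - <<'E'
from h import *
a=read_camera('scene');b=read_camera('side')
H=[(250.8,223.2),(310.4,232.4),(360.8,257.6),(406,278.4)]
G=[(362,215),(347,257),(311,293),(278,326)]
for h,g in zip(H,G): P,e=tri(a,h,b,g);print(P.round(4),round(e,4),onz(a,*h,.05).round(4),onz(b,*g,.05).round(4))
P,e=tri(a,(292.5,278),b,(259,196));print('grip top',P,e)
# z1 pts: trays
f=lambda p:(p[0]/2.5+150,p[1]/2.5+200)
for n,L,z in(('wood rim outer',[(115,97),(307,185),(222,318),(20,210)],.022),('post tops',[(489,216),(722,327),(650,482),(405,355)],.05),('foot plate',[(345,245),(430,293),(375,383),(280,330)],.01)):
  Q=np.array([onz(a,*f(p),z) for p in L]);print(n,Q[:,:2].round(3).tolist(),Q.mean(0).round(4))
s=cv2.resize(b['color'][150:360,160:400],None,fx=2.8,fy=2.8,interpolation=cv2.INTER_CUBIC);cv2.imwrite('pics/z2.png',s[:,:,::-1])
E
```

```text
[ 0.4766 -0.2092  0.0369] 0.0078 [ 0.4826 -0.2066  0.05  ] [ 0.4711 -0.192   0.05  ]
[ 0.4348 -0.0564  0.0352] 0.0089 [ 0.4422 -0.0556  0.05  ] [ 0.4295 -0.0398  0.05  ]
[0.45   0.0895 0.035 ] 0.0069 [0.4582 0.0891 0.05  ] [0.4445 0.1024 0.05  ]
[0.4607 0.21   0.0391] 0.0048 [0.4667 0.2084 0.05  ] [0.4567 0.2177 0.05  ]
grip top [0.65440801 0.00968147 0.18278388] 0.00017322268745107895
wood rim outer [[0.571, -0.322], [0.578, -0.091], [0.737, -0.091], [0.726, -0.327]] [ 0.6531 -0.2076  0.022 ]
post tops [[0.549, 0.088], [0.564, 0.319], [0.722, 0.306], [0.708, 0.079]] [0.6359 0.198  0.05  ]
foot plate [[0.616, -0.03], [0.626, 0.065], [0.727, 0.059], [0.72, -0.042]] [0.6722 0.013  0.01  ]
```

View pics/z2.png

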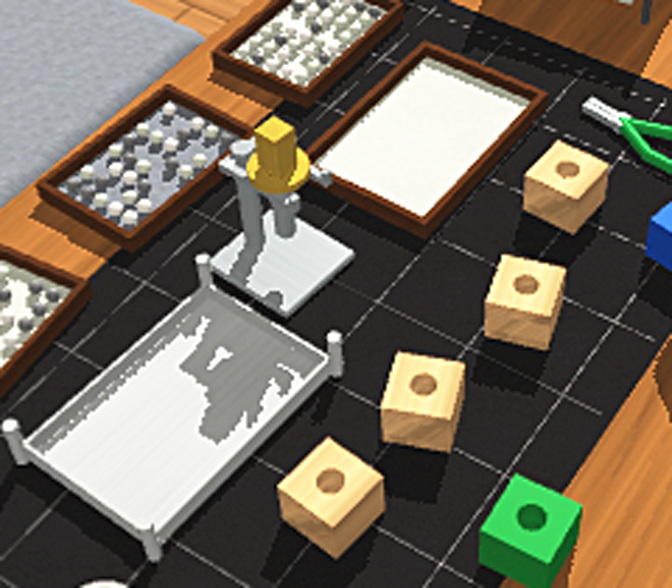

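play_rows(moves=[[[597, -282, -47], [0, 0, 0.52], 0], [[597, -282, -47], [0, 0, 0.52], 0], [[597, -282, -47], [0, 0, 0.52], 0], [[597, -282, -47], [0, 0, 0.52], 0], [[597, -282, -47], [0, 0, 0.52], 0], [[597, -282, -47], [0, 0, 0.52], 0], [[597, -282, -47], [0, 0, 0.52], 0], [[597, -282, -47], [0, 0, 0.52], 0], [[597, -282, -47], [0, 0, 0.52], 0], [[597, -282, -47], [0, 0, 0.52], 0]])

```text
t: 1.28
ee_pos: [0.4911, -0.1863, 0.2823]
ee_rot: [0.0, 0.999, -0.041, 0.0]
ft_force: [0.6, -0.8, 0.7]
finger_gap: 0.0856
grip_force: 0.0
```

```bash
cat >> h.py <<'E'
def go(x,y,z,yaw):
    """rows' numbers (tool axes, mm) to TCP x,y,z with tool x at yaw (deg)"""
    s=read_state(); R=q2R(s['ee_rot']); d=R.T@(np.array([x,y,z])-s['ee_pos'])*1000
    T=Ro.from_euler('z',yaw,degrees=True).as_matrix()@np.diag([1,-1,-1.])
    w=Ro.from_matrix(R.T@T).as_rotvec()
    print('at',(s['ee_pos']*1000).round(1),'yaw',round(np.degrees(np.arctan2(R[1,0],R[0,0])),2),'shift',d.round(1),'turn',w.round(3),'F',s['ft_force'].round(1),'gap',round(s['finger_gap']*1000,1),'t',round(s['t'],1))
E
python3 -c "
from h import *
go(.654,.010,.30,-5);print(read_state()['qpos'].round(2))"
```

```text
at [ 491.1 -186.3  282.3] yaw -4.71 shift [ 146.3 -209.   -17.6] turn [ 0.    -0.     0.005] F [ 0.6 -0.8  0.7] gap 85.6 t 1.3
[-0.43  0.22  1.55 -0.    1.37  1.22]
```

play_rows(moves=[[[146, -209, -18], [0, 0, 0.005], 0], [[146, -209, -18], [0, 0, 0.005], 0], [[146, -209, -18], [0, 0, 0.005], 0], [[146, -209, -18], [0, 0, 0.005], 0], [[146, -209, -18], [0, 0, 0.005], 0], [[146, -209, -18], [0, 0, 0.005], 0], [[146, -209, -18], [0, 0, 0.005], 0], [[146, -209, -18], [0, 0, 0.005], 0], [[146, -209, -18], [0, 0, 0.005], 0]])

```text
t: 2.03
ee_pos: [0.6525, 0.0078, 0.2994]
ee_rot: [0.0, 0.999, -0.043, -0.0]
ft_force: [-1.5, -0.7, 0.4]
finger_gap: 0.0854
grip_force: 0.0
```

```bash
python3 -c "
from h import *
snap('wrist','w1.png');go(.654,.010,.30,-5)"
```

```text
at [652.3   7.2 299.8] yaw -5.03 shift [ 1.4 -3.  -0.2] turn [ 0.     0.    -0.001] F [ 0.  -0.2  0. ] gap 85.3 t 2.1
```

View pics/w1.png

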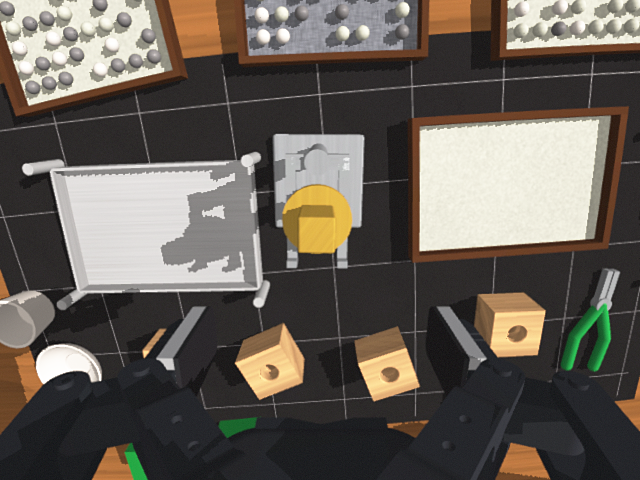

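```bash
python3 - <<'E'
from h import *
c=read_camera('wrist');i=c['color']
z=cv2.resize(i[120:280,250:390],None,fx=4,fy=4,interpolation=cv2.INTER_CUBIC)
cv2.imwrite('pics/z3.png',z[:,:,::-1])
hsv=cv2.cvtColor(i,cv2.COLOR_RGB2HSV);m=cv2.inRange(hsv,(15,120,80),(32,255,255));m[:150]=0;m[290:]=0;m[:,:260]=0;m[:,380:]=0
k=max(cv2.findContours(m,0,1)[0],key=cv2.contourArea);print(cv2.boundingRect(k),cv2.fitEllipse(k))
up=k[k[:,0,1]<225]; print(cv2.fitEllipse(up)) 
E
```

```text
(282, 184, 69, 70) ((315.8412780761719, 218.9791259765625), (68.57183074951172, 69.66846466064453), 1.9003939628601074)
((315.809814453125, 217.99473571777344), (67.52734375, 68.20891571044922), 88.40389251708984)
```

View pics/z3.png

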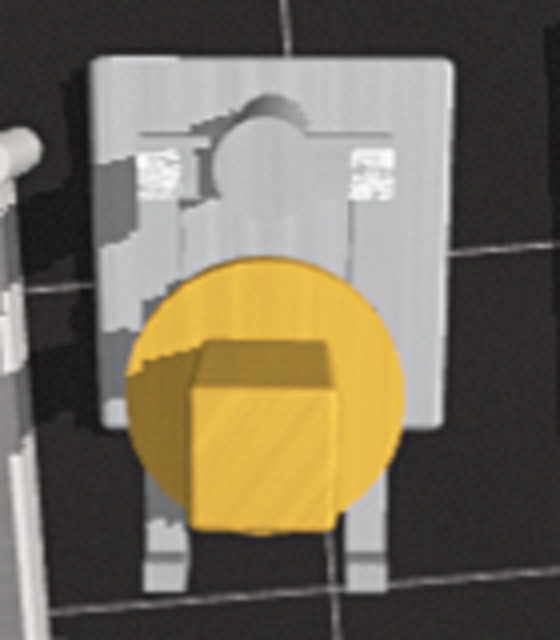

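```bash
python3 - <<'E'
from h import *
c=read_camera('wrist')
P=onz(c,316,234.5,.182);Q=onz(c,315.8,218,.138);print(P,Q)
a=read_camera('scene');b=read_camera('side')
print(proj(a,P),proj(b,P), tri(a,(292.5,278),c,(316,234.5)))
x,y=(P+Q)[:2]/2
go(x,y,.164,-5)
E
```

```text
[0.66048686 0.01109406 0.182     ] [0.66156106 0.01175428 0.138     ]
(np.float64(291.70658280408503), np.float64(280.76200679772484)) (np.float64(256.6436369290408), np.float64(195.67496177405354)) (array([0.6616224 , 0.0118784 , 0.19240303]), np.float64(0.004237891968823652))
at [652.4   7.  300.4] yaw -5.08 shift [  8.1  -5.2 136.4] turn [ 0.    -0.001 -0.001] F [-0.5  0.4  0.3] gap 85.4 t 2.3
```

play_rows(moves=[[[8, -5, 20], [0, 0, 0], 0], [[8, -5, 50], [0, 0, 0], 0], [[8, -5, 80], [0, 0, 0], 0], [[8, -5, 110], [0, 0, 0], 0], [[8, -5, 125], [0, 0, 0], 0], [[8, -5, 134], [0, 0, 0], 0], [[8, -5, 134], [0, 0, 0], 0], [[8, -5, 134], [0, 0, 0], 255], [[8, -5, 134], [0, 0, 0], 255], [[8, -5, 134], [0, 0, 0], 255]], grip_force=60)

```text
t: 3.12
ee_pos: [0.6617, 0.0123, 0.1677]
ee_rot: [-0.0, 0.999, -0.044, 0.001]
ft_force: [0.1, 0.7, 0.7]
finger_gap: 0.0516
grip_force: 0.0
```

play_rows(moves=[[[0, 0, 0], [0, 0, 0], 255], [[0, 0, 0], [0, 0, 0], 255], [[0, 0, 0], [0, 0, 0], 255], [[0, 0, 0], [0, 0, 0], 255], [[0, 0, 0], [0, 0, 0], 255], [[0, 0, 0], [0, 0, 0], 255]])

```text
t: 3.62
ee_pos: [0.6615, 0.0123, 0.1669]
ee_rot: [0.0, 0.999, -0.044, 0.001]
ft_force: [0.1, -1.0, 6.6]
finger_gap: 0.0256
grip_force: 59.8
```

```bash
python3 -c "
from h import *
go(.66,.011,.164,-5)
c=snap('wrist','w2.png')"
```

```text
at [661.5  12.3 166.9] yaw -5.0 shift [-1.4  1.4  2.9] turn [ 0.    -0.001  0.   ] F [ 0.1 -1.   6.6] gap 25.6 t 3.6
```

play_rows(moves=[[[0, 0, -5], [0, 0, 0], 255], [[0, 0, -15], [0, 0, 0], 255], [[0, 0, -30], [0, 0, 0], 255], [[0, 0, -55], [0, 0, 0], 255], [[0, 0, -80], [0, 0, 0], 255], [[0, 0, -100], [0, 0, 0], 255], [[0, 0, -110], [0, 0, 0], 255], [[0, 0, -112], [0, 0, 0], 255]])

```text
t: 4.33
ee_pos: [0.6615, 0.0124, 0.2803]
ee_rot: [-0.0, 0.999, -0.044, 0.002]
ft_force: [-0.8, -0.3, -3.0]
finger_gap: 0.0253
grip_force: 59.0
```

```bash
python3 -c "
from h import *
go(.43,.208,.26,-5)"
```

```text
at [661.5  12.4 280.3] yaw -4.99 shift [-247.7 -174.7   19.6] turn [-0.    -0.003  0.   ] F [-0.8 -0.3 -3. ] gap 25.3 t 4.3
```

play_rows(moves=[[[-20, -14, 0], [0, 0, 0], 255], [[-50, -35, 0], [0, 0, 0], 255], [[-80, -56, 2], [0, 0, 0], 255], [[-110, -78, 4], [0, 0, 0], 255], [[-140, -99, 8], [0, 0, 0], 255], [[-170, -120, 12], [0, 0, 0], 255], [[-200, -141, 16], [0, 0, 0], 255], [[-228, -161, 20], [0, 0, 0], 255], [[-243, -172, 20], [0, 0, 0], 255], [[-248, -175, 20], [0, 0, 0], 255]])

```text
t: 5.17
ee_pos: [0.427, 0.2097, 0.2569]
ee_rot: [0.0, 0.999, -0.042, -0.001]
ft_force: [0.3, -0.4, -2.2]
finger_gap: 0.0259
grip_force: 59.4
```

```bash
python3 -c "
from h import *
snap('wrist','w3.png');go(.467,.208,.22,-5)"
```

```text
at [427.6 209.4 257.2] yaw -4.87 shift [39.4 -1.9 37.1] turn [0.    0.001 0.002] F [ 0.5 -0.1 -2.6] gap 25.5 t 5.2
```

View pics/w3.png

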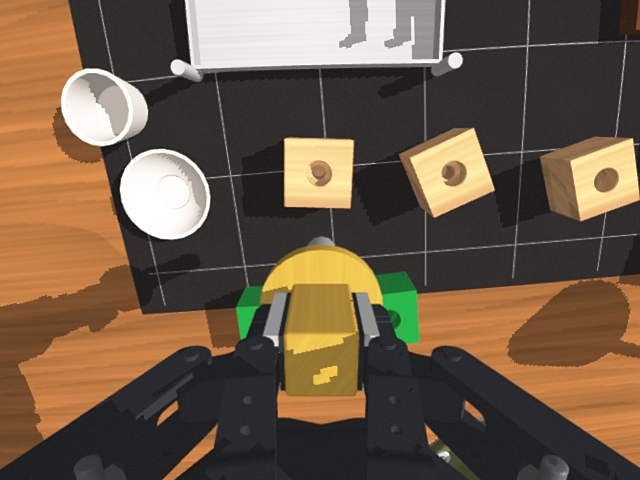

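```bash
cat >> h.py <<'E'
def hole(c,u,v,r=26):
    u,v=int(u),int(v);g=c['color'][v-r:v+r,u-r:u+r].astype(int).sum(2).astype(float)/3
    g=cv2.medianBlur(g.astype(np.uint8),3); top=np.median(g)
    m=(g<top*.88).astype(np.uint8); ks=cv2.findContours(m,0,1)[0]
    ks=[k for k in ks if cv2.contourArea(k)>15 and k.min()>0 and k.max()<2*r-1]
    if not ks: return None
    k=min(ks,key=lambda k:np.hypot(*(k.mean((0,1))-r))-cv2.contourArea(k)/100)
    b=cv2.minEnclosingCircle(k);return b[0][0]+u-r,b[0][1]+v-r,b[1]
E
python3 - <<'E'
from h import *
c=read_camera('wrist');s=read_state();R=q2R(s['ee_rot'])
for g in((319,173),(454,173),(606,180)):
  h=hole(c,*g);print(h,onz(c,*g,.05).round(4), h and onz(c,*h[:2],.05).round(4))
T=s['ee_pos']+R@[0,0,.117];print('tip',T,proj(c,T))
a=read_camera('scene');H=hole(a,406,278,9);print(H,tri(a,(406,278.4),c,(319,173)))
z=cv2.resize(c['color'][120:260,270:370],None,fx=4,fy=4,interpolation=cv2.INTER_CUBIC);cv2.imwrite('pics/z4.png',z[:,:,::-1])
E
```

```text
(318.3999996185303, 174.0, 13.257551193237305) [0.4667 0.2094 0.05  ] [0.4658 0.2101 0.05  ]
(453.269229888916, 174.26922988891602, 13.547409057617188) [0.4569 0.0888 0.05  ] [0.4558 0.0894 0.05  ]
(605.0, 180.0, 13.601571083068848) [ 0.4401 -0.0551  0.05  ] [ 0.4402 -0.0541  0.05  ]
tip [0.42866605 0.20860342 0.14041701] (np.float64(324.297651393891), np.float64(244.24689318262494))
(405.0, 278.2857141494751, 3.8466460704803467) (array([0.46676797, 0.20894119, 0.05018354]), np.float64(0.0010131512401941778))
```

View pics/z4.png

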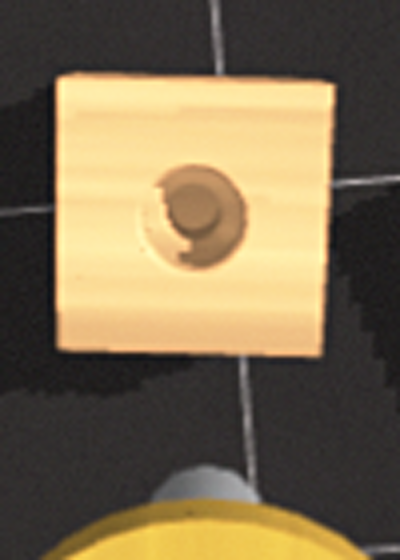

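```bash
python3 - <<'E'
from h import *
c=read_camera('wrist');s=read_state();R=q2R(s['ee_rot'])
for d in([.010,0,.112],[.007,0,.117],[0,.010,.112],[0,-.010,.112]):print(d,np.round(proj(c,s['ee_pos']+R@d),1))
go(.4655,.2099,.20,-5)
E
```

```text
[0.01, 0, 0.112] [323.8 233.3]
[0.007, 0, 0.117] [323.8 235.5]
[0, 0.01, 0.112] [338.7 247.7]
[0, -0.01, 0.112] [308.9 247.6]
at [429.9 207.8 257.6] yaw -5.01 shift [35.3 -5.2 57.6] turn [ 0.  0. -0.] F [ 0.6 -1.3 -3.3] gap 25.6 t 5.4
```

play_rows(moves=[[[5, -5, 20], [0, 0, 0], 255], [[10, -5, 40], [0, 0, 0], 255], [[10, -5, 52], [0, 0, 0], 255], [[10, -5, 52], [0, 0, 0], 255], [[10, -5, 52], [0, 0, 0], 255], [[10, -5, 52], [0, 0, 0], 255]])

```text
t: 5.87
ee_pos: [0.4404, 0.2121, 0.2067]
ee_rot: [-0.0, 0.999, -0.044, 0.0]
ft_force: [0.1, -0.2, -1.3]
finger_gap: 0.0253
grip_force: 59.3
```

```bash
cat >> h.py <<'E'
def pin(c):
    """px of the pin's leading edge & its width centre (grey above yellow collar, columns 270-370)"""
    hsv=cv2.cvtColor(c['color'],cv2.COLOR_RGB2HSV)
    return hsv
E
python3 - <<'E'
from h import *
c=read_camera('wrist');s=read_state();R=q2R(s['ee_rot'])
for d in([.010,0,.112],[.007,0,.117],[0,.010,.112],[0,-.010,.112]):print(d,np.round(proj(c,s['ee_pos']+R@d),1))
hs=hole(c,*[int(t) for t in proj(c,(.4658,.2101,.05))]);print(hs,hs and onz(c,*hs[:2],.05))
z=cv2.resize(c['color'][120:260,250:390],None,fx=4,fy=4,interpolation=cv2.INTER_CUBIC);cv2.imwrite('pics/z5.png',z[:,:,::-1])
go(.4655,.2099,.20,-5)
E
```

```text
[0.01, 0, 0.112] [323.1 234. ]
[0.007, 0, 0.117] [323.1 236.2]
[0, 0.01, 0.112] [338.  248.4]
[0, -0.01, 0.112] [308.2 248.3]
(322.95898056030273, 198.4268283843994, 15.12316608428955) [0.4660909  0.20999896 0.05      ]
at [440.4 212.2 206.9] yaw -5.03 shift [25.2  0.1  6.9] turn [-0.001 -0.001 -0.001] F [-0.3 -0.5 -3.9] gap 25.4 t 5.9
```

View pics/z5.png

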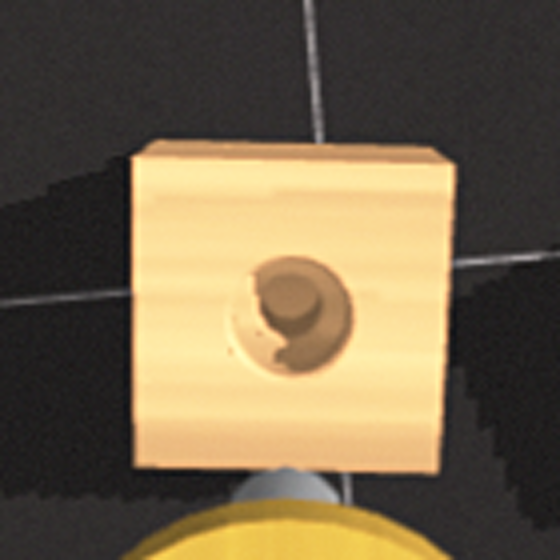

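```bash
python3 -c "
from h import *
go(.4675,.209,.17,-5)"
```

```text
at [440.4 212.2 206.9] yaw -5.03 shift [27.2  0.9 36.9] turn [-0.001 -0.001 -0.001] F [-0.3 -0.5 -3.9] gap 25.4 t 5.9
```

play_rows(moves=[[[15, 1, 0], [0, 0, 0], 255], [[27, 1, 10], [0, 0, 0], 255], [[27, 1, 25], [0, 0, 0], 255], [[27, 1, 33], [0, 0, 0], 255], [[27, 1, 37], [0, 0, 0], 255], [[27, 1, 41], [0, 0, 0], 255], [[27, 1, 45], [0, 0, 0], 255], [[27, 1, 49], [0, 0, 0], 255], [[27, 1, 52], [0, 0, 0], 255], [[27, 1, 53], [0, 0, 0], 255]])

```text
t: 6.75
ee_pos: [0.4665, 0.2091, 0.1528]
ee_rot: [0.0, 0.999, -0.044, -0.0]
ft_force: [0.2, 0.5, 1.3]
finger_gap: 0.0254
grip_force: 59.8
```

play_rows(moves=[[[0, 0, 2], [0, 0, 0], 255], [[0, 0, 4], [0, 0, 0], 255], [[0, 0, 4], [0, 0, 0], 255]])

```text
t: 7.0
ee_pos: [0.468, 0.2094, 0.1519]
ee_rot: [-0.001, 0.999, -0.044, 0.002]
ft_force: [-2.9, -4.0, 23.0]
finger_gap: 0.0252
grip_force: 63.1
```

play_rows(moves=[[[0, 0, -10], [0, 0, 0], 255], [[0, 0, -30], [0, 0, 0], 255], [[0, 0, -50], [0, 0, 0], 255], [[-10, 20, -58], [0, 0, 0], 255], [[-20, 50, -58], [0, 0, 0], 255], [[-25, 85, -58], [0, 0, 0], 255], [[-25, 110, -58], [0, 0, 0], 255], [[-25, 122, -58], [0, 0, 0], 255], [[-25, 122, -58], [0, 0, 0], 255], [[-25, 122, -58], [0, 0, 0], 255]])

```text
t: 7.83
ee_pos: [0.4312, 0.0895, 0.2074]
ee_rot: [-0.0, 0.999, -0.044, 0.0]
ft_force: [1.3, 0.4, -2.3]
finger_gap: 0.0256
grip_force: 60.1
```

```bash
cat >> h.py <<'E'
def look(x,y,fn):
    c=read_camera('wrist');s=read_state();R=q2R(s['ee_rot'])
    hs=hole(c,*[int(t) for t in proj(c,(x,y,.05))],r=30);P=hs and onz(c,*hs[:2],.05);print(hs,P)
    print('pin pred',np.round(proj(c,s['ee_pos']+R@[.01,0,.112]),1))
    z=cv2.resize(c['color'][120:260,200:440],None,fx=3,fy=3,interpolation=cv2.INTER_CUBIC);cv2.imwrite('pics/'+fn,z[:,:,::-1])
    if P is not None: go(P[0]+.0015,P[1]-.001,.17,-5)
E
python3 -c "
from h import *
look(.456,.0893,'z6.png')"
```

```text
(320.68656730651855, 199.3731346130371, 15.118000030517578) [0.45608944 0.0892396  0.05      ]
pin pred [322.6 233.9]
at [431.2  90.1 207.2] yaw -5.02 shift [26.4 -0.5 37.2] turn [-0. -0. -0.] F [ 0.6  0.2 -1.9] gap 25.6 t 7.9
```

View pics/z6.png

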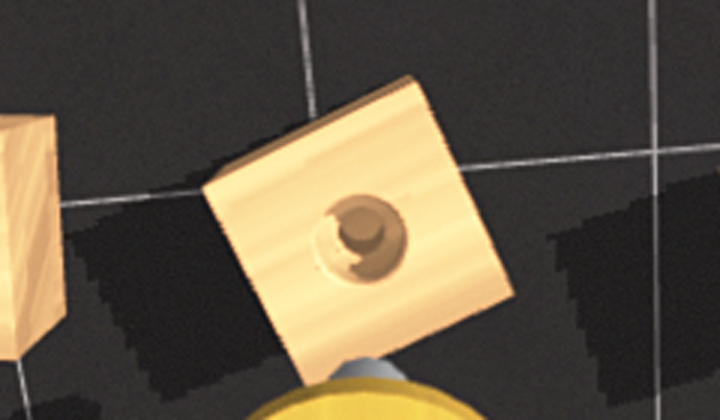

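play_rows(moves=[[[15, -0.5, 0], [0, 0, 0], 255], [[26, -0.5, 10], [0, 0, 0], 255], [[26, -0.5, 25], [0, 0, 0], 255], [[26, -0.5, 33], [0, 0, 0], 255], [[26, -0.5, 37], [0, 0, 0], 255], [[26, -0.5, 41], [0, 0, 0], 255], [[26, -0.5, 45], [0, 0, 0], 255], [[26, -0.5, 49], [0, 0, 0], 255], [[26, -0.5, 53], [0, 0, 0], 255], [[26, -0.5, 56], [0, 0, 0], 255]])

```text
t: 8.72
ee_pos: [0.4578, 0.088, 0.1519]
ee_rot: [-0.0, 0.999, -0.044, 0.001]
ft_force: [-3.8, -2.1, 35.8]
finger_gap: 0.0253
grip_force: 64.9
```

play_rows(moves=[[[0, 0, 1], [0, 0, 0], 255], [[0, 0, 1], [0, 0, 0], 255]])

```text
t: 8.88
ee_pos: [0.4581, 0.0879, 0.152]
ee_rot: [-0.0, 0.999, -0.044, 0.002]
ft_force: [-2.4, -2.7, 18.7]
finger_gap: 0.0253
grip_force: 63.1
```

play_rows(moves=[[[0, 0, -10], [0, 0, 0], 255], [[0, 0, -30], [0, 0, 0], 255], [[0, 0, -50], [0, 0, 0], 255], [[-10, 20, -58], [0, 0, 0], 255], [[-20, 55, -58], [0, 0, 0], 255], [[-30, 95, -58], [0, 0, 0], 255], [[-30, 130, -58], [0, 0, 0], 255], [[-30, 145, -58], [0, 0, 0], 255], [[-30, 145, -58], [0, 0, 0], 255], [[-30, 145, -58], [0, 0, 0], 255]])

```text
t: 9.72
ee_pos: [0.4144, -0.0544, 0.2083]
ee_rot: [-0.0, 0.999, -0.045, 0.0]
ft_force: [0.2, 0.1, -3.0]
finger_gap: 0.0255
grip_force: 60.5
```

```bash
python3 -c "
from h import *
look(.4402,-.0548,'z7.png')"
```

```text
(321.5, 198.5, 15.116316795349121) [ 0.43972472 -0.05543541  0.05      ]
pin pred [322.3 233.9]
at [414.5 -53.7 208.1] yaw -5.04 shift [26.9  0.3 38.2] turn [-0.    -0.    -0.001] F [ 0.3  0.3 -3.3] gap 25.5 t 9.8
```

play_rows(moves=[[[15, 0.3, 0], [0, 0, 0], 255], [[27, 0.3, 10], [0, 0, 0], 255], [[27, 0.3, 25], [0, 0, 0], 255], [[27, 0.3, 33], [0, 0, 0], 255], [[27, 0.3, 37], [0, 0, 0], 255], [[27, 0.3, 41], [0, 0, 0], 255], [[27, 0.3, 45], [0, 0, 0], 255], [[27, 0.3, 49], [0, 0, 0], 255], [[27, 0.3, 53], [0, 0, 0], 255], [[27, 0.3, 57], [0, 0, 0], 255]])

```text
t: 10.6
ee_pos: [0.4414, -0.0565, 0.1509]
ee_rot: [0.0, 0.999, -0.044, 0.0]
ft_force: [-0.3, 0.0, -2.9]
finger_gap: 0.0255
grip_force: 60.5
```

play_rows(moves=[[[0, 0, 1], [0, 0, 0], 255], [[0, 0, 1], [0, 0, 0], 255]])

```text
t: 10.77
ee_pos: [0.4413, -0.0566, 0.1497]
ee_rot: [-0.0, 0.999, -0.044, -0.0]
ft_force: [-0.5, -0.4, -2.4]
finger_gap: 0.0254
grip_force: 60.5
```

play_rows(moves=[[[0, 0, 4], [0, 0, 0], 255], [[0, 0, 8], [0, 0, 0], 255], [[0, 0, 12], [0, 0, 0], 255], [[0, 0, 15], [0, 0, 0], 255], [[0, 0, 18], [0, 0, 0], 255], [[0, 0, 20], [0, 0, 0], 255], [[0, 0, 22], [0, 0, 0], 255], [[0, 0, 23], [0, 0, 0], 255], [[0, 0, 24], [0, 0, 0], 255]])

```text
t: 11.52
ee_pos: [0.4428, -0.0568, 0.1281]
ee_rot: [0.0, 0.999, -0.044, 0.002]
ft_force: [-4.2, 1.5, 35.2]
finger_gap: 0.0253
grip_force: 65.5
```

```bash
python3 -c "
from h import *
go(.459,-.207,.27,-5)"
```

```text
at [442.8 -56.8 128.1] yaw -5.0 shift [  29.8  148.3 -141.7] turn [ 0.    -0.004  0.   ] F [-4.2  1.5 35.2] gap 25.3 t 11.5
```

play_rows(moves=[[[0, 0, -10], [0, 0, 0], 255], [[0, 0, -30], [0, 0, 0], 255], [[0, 0, -55], [0, 0, 0], 255], [[0, 10, -75], [0, 0, 0], 255], [[10, 45, -81], [0, 0, 0], 255], [[20, 85, -81], [0, 0, 0], 255], [[29, 125, -81], [0, 0, 0], 255], [[29, 146, -81], [0, 0, 0], 255], [[29, 148, -81], [0, 0, 0], 255], [[29, 148, -81], [0, 0, 0], 255]])

```text
t: 12.35
ee_pos: [0.457, -0.2074, 0.2067]
ee_rot: [-0.0, 0.999, -0.045, -0.0]
ft_force: [0.0, -0.0, -3.6]
finger_gap: 0.0252
grip_force: 60.7
```

```bash
python3 -c "
from h import *
look(.4826,-.2066,'z8.png')"
```

```text
(320.7800006866455, 199.52000045776367, 15.291888236999512) [ 0.48172751 -0.2077863   0.05      ]
pin pred [321.8 233.9]
at [ 457.2 -206.4  206.8] yaw -5.04 shift [26.2  0.1 36.8] turn [-0.     0.001 -0.001] F [-0.3 -0.  -3.6] gap 25.5 t 12.4
```

play_rows(moves=[[[15, 0, 0], [0, 0, 0], 255], [[26, 0, 10], [0, 0, 0], 255], [[26, 0, 25], [0, 0, 0], 255], [[26, 0, 33], [0, 0, 0], 255], [[26, 0, 37], [0, 0, 0], 255], [[26, 0, 41], [0, 0, 0], 255], [[26, 0, 45], [0, 0, 0], 255], [[26, 0, 49], [0, 0, 0], 255], [[26, 0, 53], [0, 0, 0], 255], [[26, 0, 55.5], [0, 0, 0], 255]])

```text
t: 13.23
ee_pos: [0.4839, -0.209, 0.152]
ee_rot: [0.0, 0.999, -0.044, 0.001]
ft_force: [3.3, 2.4, 24.2]
finger_gap: 0.0251
grip_force: 64.3
```

play_rows(moves=[[[0, 0, 1], [0, 0, 0], 255], [[0, 0, 1], [0, 0, 0], 255]])

```text
t: 13.4
ee_pos: [0.4841, -0.209, 0.152]
ee_rot: [0.0, 0.999, -0.044, 0.001]
ft_force: [-0.2, 1.0, 11.3]
finger_gap: 0.0252
grip_force: 62.6
```

play_rows(moves=[[[0, 0, -15], [0, 0, 0], 255], [[0, 0, -45], [0, 0, 0], 255], [[0, 0, -85], [0, 0, 0], 255], [[10, -15, -115], [0, 0, 0], 255], [[30, -45, -132], [0, 0, 0], 255], [[52, -78, -132], [0, 0, 0], 255], [[74, -111, -132], [0, 0, 0], 255], [[96, -144, -132], [0, 0, 0], 255], [[118, -177, -132], [0, 0, 0], 255], [[138, -207, -132], [0, 0, 0], 255]])

```text
t: 14.23
ee_pos: [0.6396, -0.0125, 0.2821]
ee_rot: [0.0, 0.999, -0.043, -0.0]
ft_force: [0.1, -1.1, -2.8]
finger_gap: 0.0252
grip_force: 60.7
```

play_rows(moves=[[[15, -22, 0], [0, 0, 0], 255], [[19, -28, 0], [0, 0, 0], 255], [[19, -29, 0], [0, 0, 0], 255], [[19, -29, 0], [0, 0, 0], 255], [[19, -29, 0], [0, 0, 0], 255], [[19, -29, 0], [0, 0, 0], 255]])

```text
t: 14.73
ee_pos: [0.6598, 0.0115, 0.2828]
ee_rot: [0.0, 0.999, -0.044, 0.0]
ft_force: [-0.3, -0.3, -2.4]
finger_gap: 0.0257
grip_force: 60.7
```

```bash
python3 -c "
from h import *
go(.6615,.0123,.175,-5)
c=snap('wrist');z=cv2.resize(c['color'][60:300,200:440],None,fx=2.4,fy=2.4,interpolation=cv2.INTER_CUBIC);cv2.imwrite('pics/z9.png',z[:,:,::-1])"
```

```text
at [659.8  11.5 282.8] yaw -5.07 shift [  1.6  -1.  107.8] turn [ 0.    -0.    -0.001] F [-0.3 -0.3 -2.4] gap 25.7 t 14.7
```

View pics/z9.png

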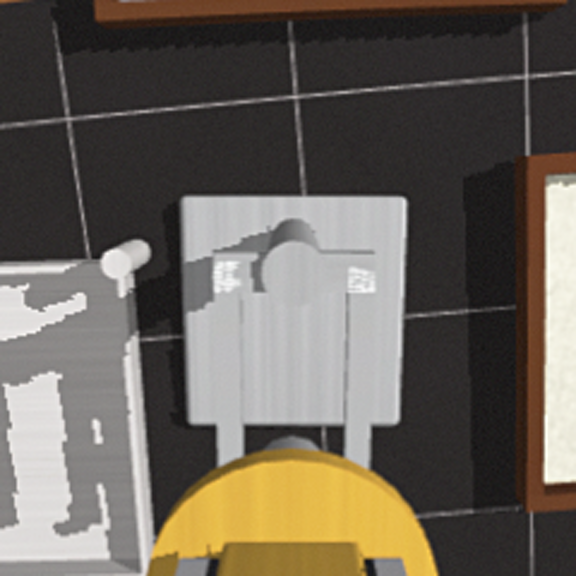

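play_rows(moves=[[[1.6, -1, 15], [0, 0, 0], 255], [[1.6, -1, 35], [0, 0, 0], 255], [[1.6, -1, 55], [0, 0, 0], 255], [[1.6, -1, 75], [0, 0, 0], 255], [[1.6, -1, 90], [0, 0, 0], 255], [[1.6, -1, 100], [0, 0, 0], 255], [[1.6, -1, 107], [0, 0, 0], 255], [[1.6, -1, 111], [0, 0, 0], 255], [[1.6, -1, 114], [0, 0, 0], 255], [[1.6, -1, 115], [0, 0, 0], 255]])

```text
t: 15.62
ee_pos: [0.662, 0.0134, 0.1678]
ee_rot: [0.0, 0.999, -0.044, 0.0]
ft_force: [0.9, -0.2, -2.5]
finger_gap: 0.0255
grip_force: 60.7
```

play_rows(moves=[[[0, 0, 0.5], [0, 0, 0], 255], [[0, 0, 1], [0, 0, 0], 255], [[0, 0, 1], [0, 0, 0], 255]])

```text
t: 15.87
ee_pos: [0.6621, 0.0135, 0.1671]
ee_rot: [0.0, 0.999, -0.044, 0.001]
ft_force: [0.0, 0.6, -1.1]
finger_gap: 0.0253
grip_force: 61.0
```

play_rows(moves=[[[0, 0, 0.7], [0, 0, 0], 255], [[0, 0, 1.2], [0, 0, 0], 255], [[0, 0, 1.2], [0, 0, 0], 255]])

```text
t: 16.12
ee_pos: [0.6622, 0.0135, 0.1669]
ee_rot: [0.0, 0.999, -0.044, 0.001]
ft_force: [-5.0, -1.0, 8.1]
finger_gap: 0.0255
grip_force: 62.4
```

play_rows(moves=[[[0, 0, 0], [0, 0, 0], 120], [[0, 0, 0], [0, 0, 0], 60], [[0, 0, 0], [0, 0, 0], 0], [[0, 0, 0], [0, 0, 0], 0], [[0, 0, 0], [0, 0, 0], 0], [[0, 0, 0], [0, 0, 0], 0], [[0, 0, 0], [0, 0, 0], 0], [[0, 0, -10], [0, 0, 0], 0], [[0, 0, -40], [0, 0, 0], 0], [[0, 0, -75], [0, 0, 0], 0]])

```text
t: 16.95
ee_pos: [0.6612, 0.0135, 0.2399]
ee_rot: [-0.0, 0.999, -0.044, -0.002]
ft_force: [0.3, -0.5, -0.1]
finger_gap: 0.0856
grip_force: 0.0
```

```bash
python3 -c "
from h import *
go(.44,.20,.27,-5)
c=snap('side','s2.png')
c=snap('scene','c2.png')"
```

```text
at [661.2  13.5 239.9] yaw -5.0 shift [-236.7 -166.5  -29.2] turn [0.    0.004 0.   ] F [ 0.3 -0.5 -0.1] gap 85.6 t 16.9
```

play_rows(moves=[[[-205, -101, -20], [0, 0, -1.571], 0], [[-205, -101, -20], [0, 0, -1.571], 0], [[-205, -101, -20], [0, 0, -1.571], 0], [[-205, -101, -20], [0, 0, -1.571], 0], [[-205, -101, -20], [0, 0, -1.571], 0], [[-205, -101, -20], [0, 0, -1.571], 0], [[-205, -101, -20], [0, 0, -1.571], 0], [[-205, -101, -20], [0, 0, -1.571], 0], [[-205, -101, -20], [0, 0, -1.571], 0], [[-205, -101, -20], [0, 0, -1.571], 0]])

```text
t: 17.88
ee_pos: [0.4664, 0.1321, 0.261]
ee_rot: [0.0, 0.834, 0.552, 0.0]
ft_force: [-0.3, 1.0, -0.5]
finger_gap: 0.0854
grip_force: 0.0
```

```bash
python3 -c "
from h import *
go(.466,.132,.26,85)"
```

```text
at [466.4 132.1 261. ] yaw 67.0 shift [-0.3 -0.3  1. ] turn [ 0.001 -0.    -0.314] F [-0.3  1.  -0.5] gap 85.4 t 17.9
```

play_rows(moves=[[[0, 0, 0], [0, 0, -0.314], 0], [[0, 0, 0], [0, 0, -0.314], 0], [[0, 0, 0], [0, 0, -0.314], 0], [[0, 0, 0], [0, 0, -0.314], 0], [[0, 0, 0], [0, 0, -0.314], 0]])

```text
t: 18.3
ee_pos: [0.4665, 0.132, 0.2607]
ee_rot: [0.0, 0.74, 0.672, 0.0]
ft_force: [-0.3, -0.4, 0.3]
finger_gap: 0.0856
grip_force: 0.0
```

```bash
cat >> h.py <<'E'
def foot(x,y,r=.055,fn=None,bottom=.0):
    """foot near x,y seen from above: hole centre and top-face centre, yaw mod 90 (deg)"""
    c=read_camera('wrist');i=c['color'];z=bottom+.05
    hsv=cv2.cvtColor(i,cv2.COLOR_RGB2HSV);m=cv2.inRange(hsv,(8,50,130),(24,170,255))
    u,v=proj(c,(x,y,z));rr=abs(proj(c,(x+r,y,z))[1]-v)+abs(proj(c,(x+r,y,z))[0]-u)
    mk=np.zeros_like(m);cv2.circle(mk,(int(u),int(v)),int(rr),255,-1);m&=mk
    k=max(cv2.findContours(m,0,1)[0],key=cv2.contourArea)
    W=np.array([onz(c,*p,z)[:2]*1000 for p in k[:,0]],np.float32);R=cv2.minAreaRect(W)
    h=hole(c,u,v,r=28);H=h and onz(c,*h[:2],z).round(4)
    print('rect',np.round(R[0],1),np.round(R[1],1),'yaw',round(R[2]%90,1),'hole',h and np.round(h,1),H)
    if fn: cv2.imwrite('pics/'+fn,cv2.circle(i[:,:,::-1].copy(),(int(u),int(v)),int(rr),(0,0,255),1))
E
python3 -c "
from h import *
foot(.466,.209,fn='f1.png');go(.466,.209,.15,85)"
```

```text
rect [465.3 210.8] [60.8 61. ] yaw 83.6 hole [310.5 129.6  13.6] [0.4657 0.21   0.05  ]
at [466.5 132.  260.6] yaw 84.46 shift [ 76.6  -8.  110.6] turn [ 0.    -0.    -0.009] F [-1.  -0.5 -0.8] gap 85.6 t 18.4
```

play_rows(moves=[[[30, -4, 10], [0, 0, 0.015], 0], [[60, -7, 30], [0, 0, 0.015], 0], [[77.5, -8.5, 60], [0, 0, 0.015], 0], [[77.5, -8.5, 95], [0, 0, 0.015], 0], [[77.5, -8.5, 130], [0, 0, 0.015], 0], [[77.5, -8.5, 165], [0, 0, 0.015], 0], [[77.5, -8.5, 195], [0, 0, 0.015], 0], [[77.5, -8.5, 213], [0, 0, 0.015], 0], [[77.5, -8.5, 219], [0, 0, 0.015], 0], [[77.5, -8.5, 219], [0, 0, 0.015], 0]])

```text
t: 19.18
ee_pos: [0.4649, 0.2098, 0.0403]
ee_rot: [-0.0, 0.745, 0.667, -0.001]
ft_force: [-0.5, -0.2, 0.6]
finger_gap: 0.0853
grip_force: 0.0
```

play_rows(moves=[[[0, 0, 0], [0, 0, 0], 255], [[0, 0, 0], [0, 0, 0], 255], [[0, 0, 0], [0, 0, 0], 255], [[0, 0, 0], [0, 0, 0], 255], [[0, 0, 0], [0, 0, 0], 255]])

```text
t: 19.6
ee_pos: [0.4661, 0.2103, 0.0431]
ee_rot: [0.0, 0.745, 0.667, 0.001]
ft_force: [-1.0, -0.6, 6.2]
finger_gap: 0.0592
grip_force: 65.3
```

```bash
python3 - <<'E'
from h import *
s=read_state(); go(.466,.21,.15,85)
# trays from settled scene pic: floor/rims
a=cv2.imread('pics/c2.png')
cv2.imwrite('pics/z10.png',cv2.resize(a[230:410,150:450],None,fx=2.6,fy=2.6,interpolation=cv2.INTER_CUBIC))
E
```

```text
at [466.1 210.3  43.1] yaw 83.73 shift [  -0.2    0.2 -106.9] turn [ 0.003 -0.001 -0.022] F [-1.  -0.6  6.2] gap 59.2 t 19.6
```

View pics/z10.png

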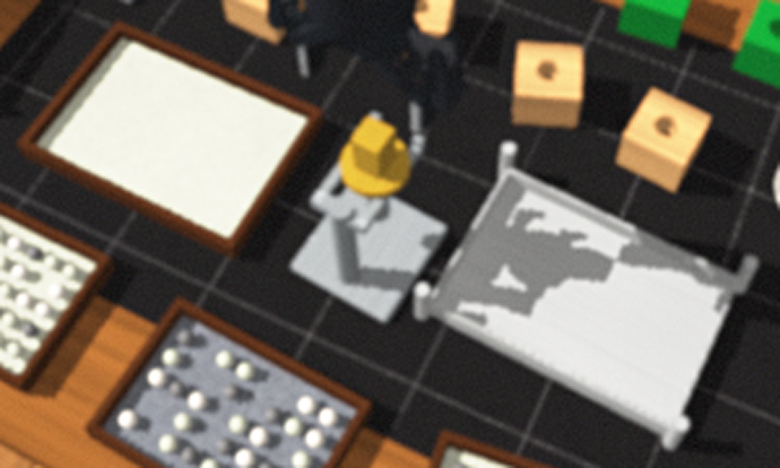

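```bash
python3 - <<'E'
from h import *
a=read_camera('scene');b=read_camera('side')
f=lambda p:(p[0]/2.6+150,p[1]/2.6+230); g=lambda p:(p[0]/2.8+160,p[1]/2.8+150)
Q=[]
for p,q in(((508,150),(335,340)),((749,265),(151,538)),((675,425),(12,429)),((422,290),(203,263))):
  P,e=tri(a,f(p),b,g(q));Q.append(P);print(P.round(4),round(e,4))
Q=np.array(Q);print(Q.mean(0),np.degrees(np.arctan2(Q[1]-Q[0],1)[0]), cv2.minAreaRect((Q[:,:2]*1000).astype(np.float32)))
for n,L,z,F,c in(('scene',[(117,22),(320,107),(237,250),(22,142)],.022,f,a),('side',[(548,95),(425,235),(428,45)],.022,g,b)):
  print(n,np.array([onz(c,*F(p),z)[:2] for p in L]).round(4).tolist())
E
```

```text
[0.5481 0.0868 0.0434] 0.0026
[0.5582 0.3194 0.0331] 0.0003
[0.7199 0.3062 0.0403] 0.0002
[0.7038 0.0775 0.0431] 0.0006
[0.63250281 0.19748089 0.03997825] 0.5774468863156126 ((630.929443359375, 197.6082305908203), (232.694580078125, 162.3063201904297), 85.96430969238281)
scene [[0.5716, -0.3253], [0.5709, -0.0943], [0.7323, -0.0874], [0.7267, -0.3244]]
side [[0.5638, -0.324], [0.5619, -0.0804], [0.7177, -0.325]]
```

```bash
python3 - <<'E'
from h import *
c=read_camera('wrist');s=read_state();R=q2R(s['ee_rot'])
rp=R.T@(c['position']-s['ee_pos']);rR=R.T@c['rotation']
R1=Ro.from_euler('z',-5.03,degrees=True).as_matrix()@np.diag([1,-1,-1.])
w=dict(c);w['position']=np.array([.6523,.0072,.2998])+R1@rp;w['rotation']=R1@rR
for n,L in(('post',[(52,170),(253,162),(263,290),(82,292)]),('wood',[(413,120),(627,107),(607,248),(413,260)])):
  Q=np.array([onz(w,*p,.022)[:2]*1000 for p in L]);print(n,Q.round(0).tolist(),Q.mean(0).round(1),cv2.minAreaRect(Q.astype(np.float32)))
go(.639,.268,.12,86)
E
```

```text
post [[716.0, 302.0], [703.0, 75.0], [553.0, 85.0], [568.0, 308.0]] [635.1 192.5] ((634.6123046875, 192.98431396484375), (226.4628448486328, 150.1876983642578), 86.5633316040039)
wood [[731.0, -97.0], [729.0, -330.0], [570.0, -329.0], [575.0, -95.0]] [ 651.4 -212.6] ((650.6761474609375, -212.43408203125), (234.14352416992188, 159.76588439941406), 89.37569427490234)
at [466.1 210.3  43.1] yaw 83.73 shift [ 76.4 165.7 -76.4] turn [ 0.003 -0.001 -0.04 ] F [-0.6 -0.6  5.8] gap 58.7 t 19.8
```

play_rows(moves=[[[0, 0, -20], [0, 0, 0], 255], [[0, 0, -50], [0, 0, 0], 255], [[5, 15, -75], [0, 0, 0], 255], [[15, 40, -80], [0, 0, -0.02], 255], [[30, 75, -80], [0, 0, -0.048], 255], [[45, 110, -80], [0, 0, -0.048], 255], [[60, 140, -80], [0, 0, -0.048], 255], [[70, 160, -80], [0, 0, -0.048], 255], [[72, 166, -80], [0, 0, -0.048], 255], [[72, 166, -80], [0, 0, -0.048], 255]])

```text
t: 20.58
ee_pos: [0.6389, 0.2635, 0.1215]
ee_rot: [0.0, 0.728, 0.685, 0.0]
ft_force: [-0.6, -0.5, -3.4]
finger_gap: 0.059
grip_force: 65.8
```

play_rows(moves=[[[0, 0, 15], [0, 0, 0], 255], [[0, 0, 35], [0, 0, 0], 255], [[0, 0, 50], [0, 0, 0], 255], [[0, 0, 60], [0, 0, 0], 255], [[0, 0, 67], [0, 0, 0], 255], [[0, 0, 71], [0, 0, 0], 255], [[0, 0, 74], [0, 0, 0], 255], [[0, 0, 75], [0, 0, 0], 255]])

```text
t: 21.25
ee_pos: [0.6382, 0.2635, 0.0465]
ee_rot: [0.0, 0.728, 0.685, 0.0]
ft_force: [0.3, 0.6, -2.1]
finger_gap: 0.0587
grip_force: 66.0
```

```bash
python3 -c "
from h import *
go(.639,.264,.046,86.5)"
```

```text
at [638.2 263.5  46.5] yaw 86.5 shift [0.5 0.7 0.5] turn [ 0. -0.  0.] F [ 0.3  0.6 -2.1] gap 58.7 t 21.2
```

play_rows(moves=[[[0, 0, 0.7], [0, 0, 0], 255], [[0, 0, 0.7], [0, 0, 0], 150], [[0, 0, 0.7], [0, 0, 0], 80], [[0, 0, 0.7], [0, 0, 0], 0], [[0, 0, 0.7], [0, 0, 0], 0], [[0, 0, 0.7], [0, 0, 0], 0], [[0, 0, 0.7], [0, 0, 0], 0], [[0, 0, -15], [0, 0, 0], 0], [[0, 0, -50], [0, 0, 0], 0], [[0, 0, -90], [0, 0, 0], 0]])

```text
t: 22.08
ee_pos: [0.6373, 0.2631, 0.1364]
ee_rot: [-0.001, 0.728, 0.685, -0.002]
ft_force: [0.9, 0.5, 0.5]
finger_gap: 0.0854
grip_force: 0.0
```

```bash
python3 -c "
from h import *
go(.486,.018,.26,113)"
```

```text
at [637.3 263.1 136.4] yaw 86.5 shift [-254.1 -136.5 -122.8] turn [-0.004  0.001 -0.462] F [0.9 0.5 0.5] gap 85.4 t 22.1
```

play_rows(moves=[[[-20, -11, -60], [0, 0, -0.1], 0], [[-50, -27, -90], [0, 0, -0.2], 0], [[-85, -46, -120], [0, 0, -0.3], 0], [[-120, -65, -120], [0, 0, -0.4], 0], [[-155, -83, -120], [0, 0, -0.462], 0], [[-190, -102, -120], [0, 0, -0.462], 0], [[-225, -121, -120], [0, 0, -0.462], 0], [[-250, -134, -120], [0, 0, -0.462], 0], [[-254, -136, -120], [0, 0, -0.462], 0], [[-254, -136, -120], [0, 0, -0.462], 0]])

```text
t: 22.92
ee_pos: [0.4861, 0.0164, 0.258]
ee_rot: [0.001, 0.553, 0.833, 0.001]
ft_force: [0.8, -0.2, 0.7]
finger_gap: 0.0854
grip_force: 0.0
```

```bash
python3 -c "
from h import *
foot(.457,.088,fn='f2.png');go(.457,.088,.042,113)"
```

```text
rect [455.3  90.1] [60.6 60.8] yaw 21.3 hole [318.5 126.9  13.8] [0.4551 0.0892 0.05  ]
at [486.9  17.7 257.7] yaw 112.86 shift [ 76.6  -0.6 215.6] turn [ 0.002  0.001 -0.002] F [ 0.1 -0.3  1.6] gap 85.6 t 23.0
```

play_rows(moves=[[[30, 0, 10], [0, 0, 0.027], 0], [[60, -1, 30], [0, 0, 0.027], 0], [[78, -1, 60], [0, 0, 0.027], 0], [[78, -1, 95], [0, 0, 0.027], 0], [[78, -1, 130], [0, 0, 0.027], 0], [[78, -1, 165], [0, 0, 0.027], 0], [[78, -1, 195], [0, 0, 0.027], 0], [[78, -1, 211], [0, 0, 0.027], 0], [[78, -1, 216], [0, 0, 0.027], 0], [[78, -1, 216], [0, 0, 0.027], 0]])

```text
t: 23.8
ee_pos: [0.4556, 0.0906, 0.0395]
ee_rot: [-0.001, 0.563, 0.827, -0.001]
ft_force: [1.1, 0.1, 0.2]
finger_gap: 0.0857
grip_force: 0.0
```

play_rows(moves=[[[0, 0, 0], [0, 0, 0], 255], [[0, 0, 0], [0, 0, 0], 255], [[0, 0, 0], [0, 0, 0], 255], [[0, 0, 0], [0, 0, 0], 255], [[0, 0, 0], [0, 0, 0], 255]])

```text
t: 24.22
ee_pos: [0.4564, 0.09, 0.0418]
ee_rot: [0.001, 0.563, 0.826, 0.001]
ft_force: [-0.4, 1.6, 5.7]
finger_gap: 0.0588
grip_force: 65.3
```

```bash
python3 -c "
from h import *
go(.635,.194,.12,86.5)"
```

```text
at [456.4  90.   41.8] yaw 111.42 shift [ 31.6 204.4 -77.6] turn [ 0.003 -0.     0.435] F [-0.4  1.6  5.7] gap 58.8 t 24.2
```

play_rows(moves=[[[0, 0, -20], [0, 0, 0], 255], [[0, 0, -50], [0, 0, 0], 255], [[2, 15, -75], [0, 0, 0.05], 255], [[6, 40, -80], [0, 0, 0.15], 255], [[12, 75, -80], [0, 0, 0.25], 255], [[17, 110, -80], [0, 0, 0.35], 255], [[22, 145, -80], [0, 0, 0.435], 255], [[27, 180, -80], [0, 0, 0.435], 255], [[31.6, 202, -80], [0, 0, 0.435], 255], [[31.6, 204.5, -80], [0, 0, 0.435], 255]])

```text
t: 25.05
ee_pos: [0.6365, 0.1957, 0.1209]
ee_rot: [0.0, 0.728, 0.686, 0.001]
ft_force: [-0.7, 0.1, -1.7]
finger_gap: 0.0588
grip_force: 66.1
```

play_rows(moves=[[[0, 0, 0], [0, 0, 0], 255], [[0, 0, 0], [0, 0, 0], 255], [[0, 0, 15], [0, 0, 0], 255], [[0, 0, 35], [0, 0, 0], 255], [[0, 0, 50], [0, 0, 0], 255], [[0, 0, 60], [0, 0, 0], 255], [[0, 0, 67], [0, 0, 0], 255], [[0, 0, 71], [0, 0, 0], 255], [[0, 0, 74], [0, 0, 0], 255], [[0, 0, 75], [0, 0, 0], 255]])

```text
t: 25.88
ee_pos: [0.6345, 0.1937, 0.0456]
ee_rot: [0.0, 0.728, 0.685, 0.0]
ft_force: [-0.3, -0.9, -1.8]
finger_gap: 0.059
grip_force: 66.2
```

```bash
python3 -c "
from h import *
go(.635,.194,.045,86.5)"
```

```text
at [634.5 193.7  45.6] yaw 86.5 shift [0.3 0.5 0.6] turn [ 0.001 -0.     0.   ] F [-0.3 -0.9 -1.8] gap 59.0 t 25.9
```

play_rows(moves=[[[0, 0, 0.7], [0, 0, 0], 255], [[0, 0, 0.7], [0, 0, 0], 150], [[0, 0, 0.7], [0, 0, 0], 80], [[0, 0, 0.7], [0, 0, 0], 0], [[0, 0, 0.7], [0, 0, 0], 0], [[0, 0, 0.7], [0, 0, 0], 0], [[0, 0, 0.7], [0, 0, 0], 0], [[0, 0, -15], [0, 0, 0], 0], [[0, 0, -50], [0, 0, 0], 0], [[0, 0, -90], [0, 0, 0], 0]])

```text
t: 26.72
ee_pos: [0.6333, 0.1935, 0.1343]
ee_rot: [-0.001, 0.728, 0.685, -0.002]
ft_force: [0.8, 0.5, -0.0]
finger_gap: 0.0858
grip_force: 0.0
```

```bash
python3 -c "
from h import *
go(.477,-.285,.26,86.5)"
```

```text
at [633.3 193.5 134.3] yaw 86.5 shift [-487.3 -127.4 -124.5] turn [-0.004  0.001  0.   ] F [ 0.8  0.5 -0. ] gap 85.8 t 26.7
```

play_rows(moves=[[[0, -30, -25], [0, 0, 0], 0], [[-15, -60, -50], [0, 0, 0], 0], [[-40, -85, -75], [0, 0, 0], 0], [[-75, -100, -95], [0, 0, 0], 0], [[-110, -110, -110], [0, 0, 0], 0], [[-150, -115, -120], [0, 0, 0], 0], [[-190, -120, -120], [0, 0, 0], 0], [[-230, -122, -120], [0, 0, 0], 0], [[-270, -124, -120], [0, 0, 0], 0], [[-310, -127, -120], [0, 0, 0], 0]])

```text
t: 27.55
ee_pos: [0.4881, -0.1097, 0.2558]
ee_rot: [0.0, 0.728, 0.685, 0.0]
ft_force: [0.9, 0.2, -0.3]
finger_gap: 0.0852
grip_force: 0.0
```

play_rows(moves=[[[-40, 0, 0], [0, 0, 0], 0], [[-80, 0, 0], [0, 0, 0], 0], [[-120, 0, 0], [0, 0, 0], 0], [[-155, 0, 0], [0, 0, 0], 0], [[-177, 0, 0], [0, 0, 0], 0], [[-177, 0, 0], [0, 0, 0], 0], [[-177, 0, 0], [0, 0, 0], 0]])

```text
t: 28.13
ee_pos: [0.4776, -0.2854, 0.2551]
ee_rot: [-0.0, 0.729, 0.685, 0.0]
ft_force: [-1.4, -0.5, 0.4]
finger_gap: 0.0854
grip_force: 0.0
```

```bash
python3 -c "
from h import *
foot(.482,-.208,fn='f4.png');go(.482,-.208,.042,86.5)"
```

```text
rect [ 479.4 -206.7] [60.5 60.9] yaw 87.0 hole [316.9 129.4  13.9] [ 0.4797 -0.2075  0.05  ]
at [ 477.8 -284.5  255.2] yaw 86.47 shift [ 76.5  -0.5 213.2] turn [-0.    -0.    -0.001] F [ 0.   0.2 -0.1] gap 85.5 t 28.2
```

play_rows(moves=[[[30, 0, 10], [0, 0, -0.009], 0], [[60, -2, 30], [0, 0, -0.009], 0], [[77, -3, 60], [0, 0, -0.009], 0], [[77, -3, 95], [0, 0, -0.009], 0], [[77, -3, 130], [0, 0, -0.009], 0], [[77, -3, 165], [0, 0, -0.009], 0], [[77, -3, 195], [0, 0, -0.009], 0], [[77, -3, 209], [0, 0, -0.009], 0], [[77, -3, 213], [0, 0, -0.009], 0], [[77, -3, 213], [0, 0, -0.009], 0]])

```text
t: 29.02
ee_pos: [0.4796, -0.2066, 0.0419]
ee_rot: [-0.001, 0.725, 0.689, -0.0]
ft_force: [-0.4, -0.2, -0.7]
finger_gap: 0.0853
grip_force: 0.0
```

play_rows(moves=[[[0, 0, 0], [0, 0, 0], 255], [[0, 0, 0], [0, 0, 0], 255], [[0, 0, 0], [0, 0, 0], 255], [[0, 0, 0], [0, 0, 0], 255], [[0, 0, 0], [0, 0, 0], 255]])

```text
t: 29.43
ee_pos: [0.4804, -0.2077, 0.0441]
ee_rot: [0.001, 0.725, 0.689, 0.001]
ft_force: [-1.3, 2.0, 6.6]
finger_gap: 0.0589
grip_force: 65.2
```

```bash
python3 -c "
from h import *
go(.631,.124,.12,86.5);go(.55,.124,.12,86.5)"
```

```text
at [ 480.4 -207.7   44.1] yaw 87.03 shift [339.  133.4 -75.9] turn [0.002 0.001 0.009] F [-1.3  2.   6.6] gap 58.9 t 29.4
at [ 480.4 -207.7   44.1] yaw 87.03 shift [334.8  52.5 -76.1] turn [0.002 0.001 0.009] F [-1.3  2.   6.6] gap 58.9 t 29.4
```

play_rows(moves=[[[0, 0, -30], [0, 0, 0], 255], [[10, 0, -65], [0, 0, 0], 255], [[40, 0, -85], [0, 0, 0], 255], [[80, 0, -85], [0, 0, 0], 255], [[120, 0, -85], [0, 0, 0], 255], [[160, 0, -85], [0, 0, 0], 255], [[200, 0, -85], [0, 0, 0], 255], [[240, 0, -85], [0, 0, 0], 255], [[280, 0, -85], [0, 0, 0.009], 255], [[315, 15, -85], [0, 0, 0.009], 255]])

```text
t: 30.27
ee_pos: [0.5095, 0.1088, 0.1282]
ee_rot: [0.0, 0.728, 0.685, 0.0]
ft_force: [0.6, -1.6, -1.5]
finger_gap: 0.059
grip_force: 66.8
```

```bash
python3 -c "
from h import *
go(.631,.124,.12,86.5)"
```

```text
at [509.5 108.8 128.2] yaw 86.52 shift [ 22.5 120.3   8.3] turn [ 0. -0.  0.] F [ 0.6 -1.6 -1.5] gap 59.0 t 30.3
```

play_rows(moves=[[[10, 20, 0], [0, 0, 0], 255], [[20, 55, 0], [0, 0, 0], 255], [[24, 90, 0], [0, 0, 0], 255], [[24, 112, 0], [0, 0, 0], 255], [[24, 119, 0], [0, 0, 0], 255], [[24, 119, 0], [0, 0, 0], 255], [[24, 119, 0], [0, 0, 0], 255], [[24, 119, 0], [0, 0, 0], 255]])

```text
t: 30.93
ee_pos: [0.6302, 0.123, 0.1275]
ee_rot: [-0.0, 0.728, 0.685, -0.0]
ft_force: [0.0, -0.4, -1.9]
finger_gap: 0.0587
grip_force: 66.8
```

```bash
python3 -c "
from h import *
go(.631,.124,.047,86.5)
c=snap('wrist','w5.png')"
```

```text
at [630.2 123.  127.5] yaw 86.51 shift [ 1.1  0.7 80.5] turn [-0.  0.  0.] F [ 0.  -0.4 -1.9] gap 58.7 t 30.9
```

View pics/w5.png

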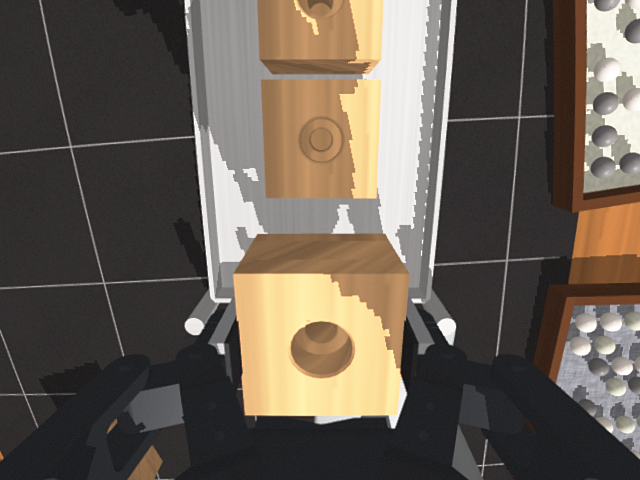

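```bash
python3 -c "
from h import *
c=read_camera('wrist')
for p,z in(((320,298),.022),((322,198),.053),((320,80),.053),((205,200),.022),((441,200),.022)):print(onz(c,*p,z).round(4))"
```

```text
[0.6285 0.0904 0.022 ]
[0.6342 0.1647 0.053 ]
[0.6368 0.2241 0.053 ]
[0.5602 0.1624 0.022 ]
[0.7089 0.1534 0.022 ]
```

play_rows(moves=[[[4, 0.7, 15], [0, 0, 0], 255], [[4, 0.7, 35], [0, 0, 0], 255], [[4, 0.7, 50], [0, 0, 0], 255], [[4, 0.7, 62], [0, 0, 0], 255], [[4, 0.7, 70], [0, 0, 0], 255], [[4, 0.7, 75], [0, 0, 0], 255], [[4, 0.7, 78], [0, 0, 0], 255], [[4, 0.7, 80], [0, 0, 0], 255], [[4, 0.7, 80.5], [0, 0, 0], 255]])

```text
t: 31.78
ee_pos: [0.6324, 0.127, 0.0472]
ee_rot: [0.0, 0.728, 0.685, 0.0]
ft_force: [0.2, -0.3, -2.1]
finger_gap: 0.0588
grip_force: 66.9
```

play_rows(moves=[[[0, 0, 0.7], [0, 0, 0], 255], [[0, 0, 0.7], [0, 0, 0], 150], [[0, 0, 0.7], [0, 0, 0], 80], [[0, 0, 0.7], [0, 0, 0], 0], [[0, 0, 0.7], [0, 0, 0], 0], [[0, 0, 0.7], [0, 0, 0], 0], [[0, 0, 0.7], [0, 0, 0], 0], [[0, 0, -15], [0, 0, 0], 0], [[0, 0, -50], [0, 0, 0], 0], [[0, 0, -90], [0, 0, 0], 0]])

```text
t: 32.62
ee_pos: [0.6311, 0.1267, 0.1357]
ee_rot: [-0.001, 0.728, 0.685, -0.002]
ft_force: [0.8, 0.6, -0.2]
finger_gap: 0.0854
grip_force: 0.0
```

```bash
python3 -c "
from h import *
go(.445,-.133,.26,90)"
```

```text
at [631.1 126.7 135.7] yaw 86.5 shift [-270.7 -170.5 -123.3] turn [-0.004  0.001 -0.061] F [ 0.8  0.6 -0.2] gap 85.4 t 32.6
```

play_rows(moves=[[[0, -30, -30], [0, 0, 0], 0], [[-5, -65, -55], [0, 0, 0], 0], [[-15, -95, -80], [0, 0, 0], 0], [[-35, -125, -95], [0, 0, 0], 0], [[-65, -145, -110], [0, 0, 0], 0], [[-100, -160, -120], [0, 0, -0.06], 0], [[-140, -170, -120], [0, 0, -0.06], 0], [[-180, -170, -120], [0, 0, -0.06], 0], [[-220, -170, -120], [0, 0, -0.06], 0], [[-255, -170, -120], [0, 0, -0.06], 0]])

```text
t: 33.45
ee_pos: [0.4463, -0.1194, 0.2573]
ee_rot: [0.001, 0.708, 0.707, 0.0]
ft_force: [2.2, 0.4, -1.0]
finger_gap: 0.0858
grip_force: 0.0
```

play_rows(moves=[[[-15, 0, 0], [0, 0, 0], 0], [[-15, 0, 0], [0, 0, 0], 0], [[-15, 0, 0], [0, 0, 0], 0], [[-15, 0, 0], [0, 0, 0], 0]])

```text
t: 33.78
ee_pos: [0.4469, -0.1317, 0.2567]
ee_rot: [-0.0, 0.707, 0.707, 0.0]
ft_force: [-0.8, 0.4, 1.3]
finger_gap: 0.0856
grip_force: 0.0
```

```bash
python3 -c "
from h import *
foot(.441,-.056,fn='f3.png');go(.441,-.056,.042,90)"
```

```text
rect [437.4 -54.4] [60.7 60.8] yaw 15.8 hole [309.  130.6  14. ] [ 0.4375 -0.055   0.05  ]
at [ 447.  -131.5  256.8] yaw 89.99 shift [ 75.4  -6.  214.8] turn [ 0. -0. -0.] F [ 0.9  0.2 -0.3] gap 85.2 t 33.8
```

play_rows(moves=[[[30, -4, 10], [0, 0, -0.1], 0], [[60, -8, 30], [0, 0, -0.2], 0], [[77, -9.5, 60], [0, 0, -0.276], 0], [[77, -9.5, 95], [0, 0, -0.276], 0], [[77, -9.5, 130], [0, 0, -0.276], 0], [[77, -9.5, 165], [0, 0, -0.276], 0], [[77, -9.5, 195], [0, 0, -0.276], 0], [[77, -9.5, 211], [0, 0, -0.276], 0], [[77, -9.5, 215], [0, 0, -0.276], 0], [[77, -9.5, 215], [0, 0, -0.276], 0]])

```text
t: 34.67
ee_pos: [0.4372, -0.0545, 0.0413]
ee_rot: [-0.001, 0.603, 0.798, -0.0]
ft_force: [0.0, -0.2, 0.2]
finger_gap: 0.0854
grip_force: 0.0
```

play_rows(moves=[[[0, 0, 0], [0, 0, 0], 255], [[0, 0, 0], [0, 0, 0], 255], [[0, 0, 0], [0, 0, 0], 255], [[0, 0, 0], [0, 0, 0], 255], [[0, 0, 0], [0, 0, 0], 255]])

```text
t: 35.08
ee_pos: [0.4383, -0.0552, 0.0433]
ee_rot: [0.001, 0.603, 0.797, 0.001]
ft_force: [-1.3, 2.2, 9.8]
finger_gap: 0.0587
grip_force: 64.7
```

```bash
python3 -c "
from h import *
go(.648,-.2125,.14,89.5)"
```

```text
at [438.3 -55.2  43.3] yaw 105.77 shift [-208.5  159.3  -96.1] turn [0.002 0.001 0.284] F [-1.3  2.2  9.8] gap 58.7 t 35.1
```

play_rows(moves=[[[0, 0, -30], [0, 0, 0], 255], [[0, 0, -65], [0, 0, 0], 255], [[-20, 15, -90], [0, 0, 0.05], 255], [[-50, 38, -97], [0, 0, 0.15], 255], [[-80, 61, -97], [0, 0, 0.25], 255], [[-110, 84, -97], [0, 0, 0.284], 255], [[-140, 107, -97], [0, 0, 0.284], 255], [[-170, 130, -97], [0, 0, 0.284], 255], [[-195, 149, -97], [0, 0, 0.284], 255], [[-208.5, 159, -97], [0, 0, 0.284], 255]])

```text
t: 35.92
ee_pos: [0.6489, -0.2147, 0.1394]
ee_rot: [0.001, 0.711, 0.704, 0.0]
ft_force: [-0.6, 0.0, -2.6]
finger_gap: 0.0591
grip_force: 66.6
```

play_rows(moves=[[[0, 0, 0], [0, 0, 0], 255], [[0, 0, 0], [0, 0, 0], 255], [[0, 0, 15], [0, 0, 0], 255], [[0, 0, 40], [0, 0, 0], 255], [[0, 0, 60], [0, 0, 0], 255], [[0, 0, 74], [0, 0, 0], 255], [[0, 0, 80], [0, 0, 0], 255], [[0, 0, 84], [0, 0, 0], 255], [[0, 0, 86], [0, 0, 0], 255], [[0, 0, 87], [0, 0, 0], 255]])

```text
t: 36.75
ee_pos: [0.6475, -0.2128, 0.0527]
ee_rot: [0.001, 0.71, 0.704, 0.0]
ft_force: [-0.2, -0.5, -1.8]
finger_gap: 0.0592
grip_force: 66.7
```

play_rows(moves=[[[0, 0, 1], [0, 0, 0], 255], [[0, 0, 1.5], [0, 0, 0], 255], [[0, 0, 1.5], [0, 0, 0], 255]])

```text
t: 37.0
ee_pos: [0.6475, -0.2128, 0.0514]
ee_rot: [0.001, 0.71, 0.704, 0.0]
ft_force: [-3.0, 1.2, 5.3]
finger_gap: 0.059
grip_force: 67.3
```

play_rows(moves=[[[0, 0, 0], [0, 0, 0], 150], [[0, 0, 0], [0, 0, 0], 80], [[0, 0, 0], [0, 0, 0], 0], [[0, 0, 0], [0, 0, 0], 0], [[0, 0, 0], [0, 0, 0], 0], [[0, 0, 0], [0, 0, 0], 0], [[0, 0, -15], [0, 0, 0], 0], [[0, 0, -50], [0, 0, 0], 0], [[0, 0, -90], [0, 0, 0], 0], [[0, 0, -130], [0, 0, 0], 0]])

```text
t: 37.83
ee_pos: [0.6468, -0.2126, 0.1827]
ee_rot: [-0.0, 0.71, 0.704, -0.0]
ft_force: [0.1, -0.3, 0.8]
finger_gap: 0.0852
grip_force: 0.0
```

play_rows(moves=[[[-30, 0, -40], [0, 0, 0], 0], [[-70, -20, -80], [0, 0, 0], 0], [[-110, -60, -100], [0, 0, 0], 0], [[-150, -100, -100], [0, 0, 0], 0], [[-180, -140, -100], [0, 0, 0], 0], [[-200, -180, -100], [0, 0, 0], 0], [[-200, -200, -100], [0, 0, 0], 0], [[-200, -200, -100], [0, 0, 0], 0]])

```text
t: 38.5
ee_pos: [0.4431, -0.4118, 0.2815]
ee_rot: [0.001, 0.71, 0.704, -0.0]
ft_force: [0.9, -1.6, 0.2]
finger_gap: 0.0851
grip_force: 0.0
```

```bash
python3 -c "
from h import *
a=snap('scene');b=snap('side')
A=cv2.resize(a['color'][170:410,120:480],(780,520));B=cv2.resize(b['color'][140:400,140:440],(600,520))
C=cv2.resize(np.hstack([A,B]),(800,302),interpolation=cv2.INTER_AREA);cv2.imwrite('pics/end.png',C[:,:,::-1])
go(0.4,-.4,.3,90)"
```

```text
at [ 441.3 -413.4  282.4] yaw 89.21 shift [ 12.8 -41.4 -17.6] turn [ 0.001  0.002 -0.014] F [2.5 0.4 0.2] gap 85.6 t 38.6
```

View pics/end.png

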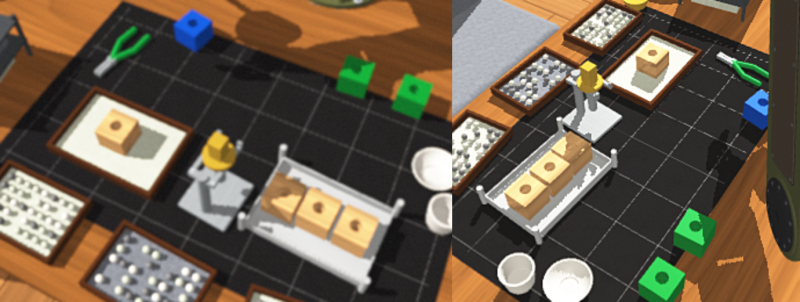

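```bash
python3 -c "
from plant import *
print(hand_in())"
```

```text
the job is handed in; nothing more can be done
None
```

The job is handed in: the gauge was tried in all four feet left to right and hung upright again, then foot 3 (the only one that took the pin to the bottom) went in the wooden tray and feet 1, 2 and 4 in the post tray, all upright in the last pictures.

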